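Clear the sanding jig and lock the seat cowl in it

TASK

Get the seat cowl ready for sanding: first take the two brackets off the jig's bed, laying the left-hand one in the yellow bin and the right-hand one in the blue bin. Then slide the bar towards the stop until the cowl is clamped snug between jaw and stop, and last slide the red thumb wedge along its ramp until it jams the bar fast and stays tight by itself. Leave everything else where it stands.

Things in the scene. Friction and masses are not known exactly. Their poses are not given: they have to be found in the camera images.
- jig: Sanding jig, fixed; lengths in its frame in mm. Plywood bed x -110 to 110, y -215 to 205, top at z 15. Origin on the table, z up; +y runs from the lock end to the end stop. Sites and parts below are placed in this frame, heights above the table.
- stop (a point): Middle of the clamping face of the end stop (aluminium plate 170 wide along jig x, top z 70), at jig (0, 190, 42).
- guard (a point): Middle of the front (jig -x) lower edge of the clear dust guard in a yellow frame over the lock: jig (14, -172, 241). Guard spans x 14 to 100, y -222 to -122, z 241 to 251, on two thin posts at x 94. Below it is open towards jig -x: the wedge is reached with the tool leaning about 30 to 45 deg, pointing down and towards jig +x.
- bar: Aluminium sliding bar, moves only along jig y (+y to the stop), friction about 3 N. 30 wide on jig x 0, top z 42, reaching back 220 from the jaw face; cross jaw 140 (x) x 16 (y), top z 58. Origin: middle of the jaw face, on the bed; axes as the jig's. Face starts at jig y -45 to -30, can go to 115; with the cowl clamped it is at y 95.
- bar_grip (a point): Grip point on the bar's upright black handle post (18 mm diameter, from z 58 to 100 above the table), at z 85 on the post's axis, 8 mm behind the jaw face, jig x = 0.
- wedge: Red thumb wedge between the bar's +x side and a fixed ramp; captive, slides only along (-sin 9, cos 9 deg) in jig x, y; friction about 3 N. Block 60 long, top z 41. Origin: on the bed under the tab; axes as the jig's. Starts loose at jig (40, -168) or up to 15 mm along; meets the bar 54 mm along (y -115) and jams: push on there with 10 to 20 N; it then stays.
- wedge_tab (a point): Grip point on the wedge's upright thumb tab: a red plate 24 (jig x) x 14 (jig y) mm, its top at z 103 above the table; the point is the tab's axis at z 83. Starts near jig x 40, y -168.
- cowl: Loose dark motorcycle seat-tail cowl, cream lower edge, hump: 150 (x) x 95 (y) x 47 mm, 0.45 kg, standing on the bed between jaw and stop, 10 to 18 mm short of the stop, up to 0.08 rad askew. Origin: centre of its underside; against the stop it is at jig y 142.
- bracket_left: Left-hand steel bracket, 0.16 kg, on the bed in the bar's way, any yaw. Plate 84 (x) x 36 (y) x 6 mm; along one long edge a full-length upright flange 8 thick, top at 38, its middle 14 mm to +y of the origin; at the +x end an upturned lip, 6 thick, top at 24. Origin: centre of underside. From above with the lip end away from you, the flange is on the LEFT.
- bracket_right: Right-hand steel bracket, the mirror image of bracket_left, same steel look: flange middle plane 14 mm to -y of the origin; seen from above with the lip end pointing away from you, the flange is on the RIGHT. It lies on the bed beside the other one, at any yaw; which lies nearer to the robot varies.
- bin_left: YELLOW open bin for left-hand brackets, fixed to the table: 160 (x) x 140 (y) x 55 mm outside, walls 5 mm, inner floor 5 mm above the table. Origin: centre of its underside. It may stand on either side of the robot.
- bin_right: BLUE open bin for right-hand brackets, the same size as the yellow one; it stands on the other side. Origin: centre of its underside.
- cup: Small white mixing cup, 44 mm across, 55 mm high, on the bed (about jig x -85, y -88). Bystander: leave alone. Origin: centre of the underside.
- tape: Roll of masking tape lying flat, 100 mm across, 36 mm high, beside the jig. Bystander. (A paint tin, a grinder and a spray can up to 180 mm tall also stand, fixed, farther out than x 0.78 m.) Origin: centre of the underside.
- jar: Hardener jar with red cap, 60 mm across, 90 mm high. Bystander. Origin: centre of the underside.
- tube: White filler tube lying flat in front of the jig, 160 x 52 x 26 mm, long along its x. Bystander. Origin: near the middle of the underside.
- sandblock: Wooden sanding block, 120 x 65 x 42 mm. Bystander. Origin: centre of the underside.
Not all that is in view belongs to the job. Leave any green look-alike of the bracket_left alone. What is shaped like the bracket_right but green is not meant.

How it is judged:
By the outcome, as a careful person would: the job done as asked, in the order asked, and still so for the second after the job is handed in, with the robot touching nothing.
It also fails if it takes over 72 s, if anything falls off the work surface, if the arm or the gripper's body presses on something with over 40 N, if the wrist force passes 120 N, or if a joint passes its speed limit or range.

ROBOT

A 6-joint arm with a two-finger parallel gripper is mounted at the origin on the work surface. World frame = base frame: x ahead of the robot, y to its left, z up, the work surface at z = 0. Lengths are in m, angles in rad, forces in N, time in s.
With the tool pointing down it reaches from about 0.275 to 0.775 m from the base axis. Payload 14.6 kg.
Tool frame: the origin (TCP) lies midway between the tips of the shut fingers; the grasp point (between the pads) lies 19 mm behind it; z points along the fingers, x is the direction in which the jaws open and shut, and the axes are right-handed (so a half turn about z gives the same grasp; the last joint's range is limited). The gripper opens to 85 mm and grips with 20 to 120 N. Pads are 22 mm wide; open, the fingers measure 114 mm over their backs; the gripper's body (76 mm by 85 mm) begins 54 mm behind the grasp point. The pads swing forward as they close: fully open they stand 13 mm farther back than shut.
Start: joints at [1.059, 0.263, -0.048, 1.259, 0, 1.415], TCP at [0.183, 0.492, 0.231] pointing down, gripper open.
Joint ranges: [-2.65, 2.65], [-0.89, 1.7], [-1.18, 1.37], [-2.13, 2.11], [-1.35, 1.29], [-3.14, 3.14]. Speed limits (rad/s): [1.89, 1.89, 2.57, 2.79, 3.14, 3.14].

INTERFACE

Orientations are given as a 3x3 rotation matrix whose columns are the frame's x, y, z axes.
In Python, from bench import sensors, eyes, ticket gives the robot as it stands.
- The arm moves only by the tool drive_tool, never from a script. Its arguments are lists of equal length, an entry for each row: "delta_pos": the shift along the tool's x, y, z in m, a list of three; "delta_rot": the turn, a rotation vector about the tool's x, y, z in degrees, a list of three; "jaw": the opening, from 0 (shut) to 1 (fully open). A call has 1 to 20 rows; each row shifts and turns the commanded pose from where the row before left it, along the tool's axes as they then stand; what a row does not reach is not made up. A row lasts 1/12 s, in which the tool goes at most 41.7 mm and 7.16 degrees, less where a joint would pass 70% of its speed; a pose out of reach is approached as far as the arm can. A call is refused whole if a number of a shift passes 0.0417 or a number of a turn 7.16, either way. A call with a gripper value outside its range is refused whole. The fingers move at their own pace and stop on an object; "grip_force" is the grip in N (left out, the last holds). Time passes only in rows, so rows that do not move let the fingers close. It gives the time, the measured TCP pose, the force and the opening at its end, in the units of the state.
- sensors.observe(): the state, without advancing time (a new reading comes with each control period).
- eyes.snapshot(name): name is "scene" or "top" or "wrist"; returns (picture, depth): 400x640x3 uint8, red, green, blue; 400x640 float32, m along the optical axis (not along the pixel's ray), 0 where there is no reading.
- eyes.camera_model(name): a dict with "camera_matrix" (3x3 intrinsics, pixels), "R" (3x3) and "t" (3): a world point X has camera coordinates R X + t. Camera axes: x right, y down, z forward; pixel columns grow to the right and rows downward; lengths in m; the calibration is good to about 2 mm. A picture is of the moment at which its call begins: read the wrist's pose just before it. camera_model takes no time and is no camera call; for the wrist camera it gives the pose at the moment of the call.
- ticket.job_done(): hands the job in, once; it reports no verdict.
Trained networks look in the newest picture that a camera, given by its name, has taken for a name from the list of things; names that differ only in an ending like _2 or _b are one class to them, and where a whole thing is asked for, a point or a joint stands for the part that bears it (a point fixed in the world has none). Each returns a list of dicts, best first, with "p" (0 to 1); they miss things now and then, are a little off and sometimes report something else, mostly with a low value. They report only what shows in the picture. A call takes as long as a camera call. They do not tell look-alikes from the thing itself.
- eyes.look_for(camera, query): "position" ([x, y, z] in m, in the coordinates of the camera as it stood for that picture, good to about 4 mm: the middle of the surface that is visible of it).
- eyes.pinpoint(camera, query): "position" ([x, y, z] in m, in the coordinates of the camera as it stood for that picture, good to about 4 mm: a listed point, or the origin of a listed thing).
The state is a dict: "t": time; "joint_pos": joint angles; "qvel": joint speeds; "joint_torque": joint torques, N m; "ee_pos": TCP position; "tcp_rot": TCP orientation; "force": force on the tool from outside, world axes, zero at the start; "wrist_torque": the same for the moment, N m; "gripper_width": finger opening in m.
Only numpy, scipy, OpenCV 4.12 (cv2) and the standard library are available. Lean on these libraries where they do the work, as an engineer would, in place of code of your own. Each camera call takes 0.05 s, during which the arm holds its last target. There are 200 camera calls.

## Working session

There is one attempt and no reset: what is moved stays moved. The work goes in short steps, Python scripts to look and compute and a tool call to move; the robot and the scene stay as the last step left them, time stands still between calls to the robot, and variables do not carry over. Pictures are saved under pics/ and viewed, about 8 in all and at most 12, crops included, and the job is handed in when it is done.

Besides the shell and the picture viewer there is one more tool, called after "Emit:" by a JSON object that holds its "api" and its "payload". drive_tool: Moves the arm, as the interface text tells. Its arguments: {"type":"object","properties":{"delta_pos":{"type":"array","items":{"type":"array","items":{"type":"number"}}},"delta_rot":{"type":"array","items":{"type":"array","items":{"type":"number"}}},"jaw":{"type":"array","items":{"type":"number"}},"grip_force":{"type":"number"}},"required":["delta_pos","delta_rot","jaw"]}

```bash
mkdir -p pics; ls; cat > h.py <<'E'
import numpy as np, cv2
from bench import sensors, eyes, ticket
def snap(c,f=None):
    m=eyes.camera_model(c); p,d=eyes.snapshot(c)
    if f: cv2.imwrite('pics/'+f,cv2.cvtColor(p,cv2.COLOR_RGB2BGR))
    return p,d,m
def w(m,x): return np.array(m['R']).T@(np.array(x)-np.array(m['t']))
def px(m,X):
    q=np.array(m['camera_matrix'])@(np.array(m['R'])@X+np.array(m['t'])); return q[:2]/q[2]
def cloud(d,m):
    K=np.array(m['camera_matrix']); v,u=np.mgrid[:d.shape[0],:d.shape[1]]
    P=np.stack([(u-K[0,2])/K[0,0]*d,(v-K[1,2])/K[1,1]*d,d],-1)
    return (P-np.array(m['t']))@np.array(m['R'])
E
python3 - <<'E'
from h import *
for c in ['top','scene']:
    p,d,m=snap(c,c+'0.png')
    np.savez(c+'0.npz',p=p,d=d,**{k:np.array(m[k]) for k in ('camera_matrix','R','t')})
    print(c,w(m,[0,0,0]).round(3))
    for n in (['jig','stop','guard','bar','bar_grip','wedge_tab','cowl','bracket_left','bracket_right','bin_left','bin_right','cup'] if c=='top' else ['stop','bar_grip','wedge_tab','bracket_left','bracket_right']):
        for r in eyes.pinpoint(c,n)[:3]:
            X=w(m,r['position']); print(n,round(r['p'],2),X.round(3),px(m,X).round())
print(sensors.observe()['t'])
E
```

```text
pics
top [ 0.318 -0.003  1.309]
jig 0.63 [ 0.62   0.004 -0.001] [313. 170.]
jig 0.26 [ 0.551 -0.096  0.013] [341. 188.]
stop 0.91 [0.592 0.19  0.043] [260. 175.]
guard 0.68 [ 0.655 -0.158  0.242] [366. 142.]
guard 0.21 [ 0.686  0.356 -0.001] [218. 152.]
bar 0.46 [0.671 0.034 0.02 ] [305. 155.]
bar_grip 0.84 [ 0.627 -0.042  0.087] [326. 163.]
bar_grip 0.17 [ 0.435 -0.381  0.002] [419. 221.]
wedge_tab 0.58 [ 0.68  -0.141  0.085] [355. 148.]
cowl 0.74 [0.604 0.132 0.02 ] [277. 173.]
bracket_left 0.66 [0.673 0.034 0.019] [305. 155.]
bracket_left 0.57 [ 0.275  0.326 -0.001] [221. 265.]
bracket_right 0.67 [0.566 0.02  0.017] [308. 184.]
bracket_right 0.54 [ 0.289 -0.232 -0.001] [379. 262.]
bracket_right 0.16 [ 0.678 -0.143  0.09 ] [356. 148.]
bin_left 0.96 [ 0.484  0.39  -0.001] [206. 206.]
bin_right 0.71 [ 0.434 -0.384 -0.001] [420. 222.]
cup 0.54 [ 0.549 -0.094  0.014] [340. 189.]
cup 0.19 [ 0.684  0.36  -0.   ] [216. 152.]
scene [1.053 0.29  1.047]
stop 0.9 [0.592 0.191 0.046] [365. 287.]
stop 0.65 [ 0.674 -0.144  0.016] [240. 262.]
stop 0.41 [ 0.475  0.387 -0.   ] [448. 290.]
bar_grip 0.89 [ 0.623 -0.042  0.086] [279. 251.]
wedge_tab 0.54 [ 0.67  -0.148  0.081] [236. 249.]
wedge_tab 0.51 [ 0.683  0.356 -0.002] [409. 355.]
bracket_left 0.79 [0.269 0.323 0.003] [449. 223.]
bracket_left 0.6 [0.667 0.034 0.019] [298. 288.]
bracket_right 0.74 [ 0.284 -0.231  0.001] [285. 160.]
bracket_right 0.58 [0.565 0.017 0.016] [311. 256.]
0.95
```

```bash
python3 - <<'E'
import cv2
a=cv2.imread('pics/top0.png'); b=a[90:300,170:450]
cv2.imwrite('pics/v1.png',cv2.resize(b,(800,600),interpolation=cv2.INTER_CUBIC))
c=a[140:205,255:375]; cv2.imwrite('pics/v2.png',cv2.resize(c,(800,433),interpolation=cv2.INTER_CUBIC))
E
```

```text
(no output)
```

View pics/v1.png

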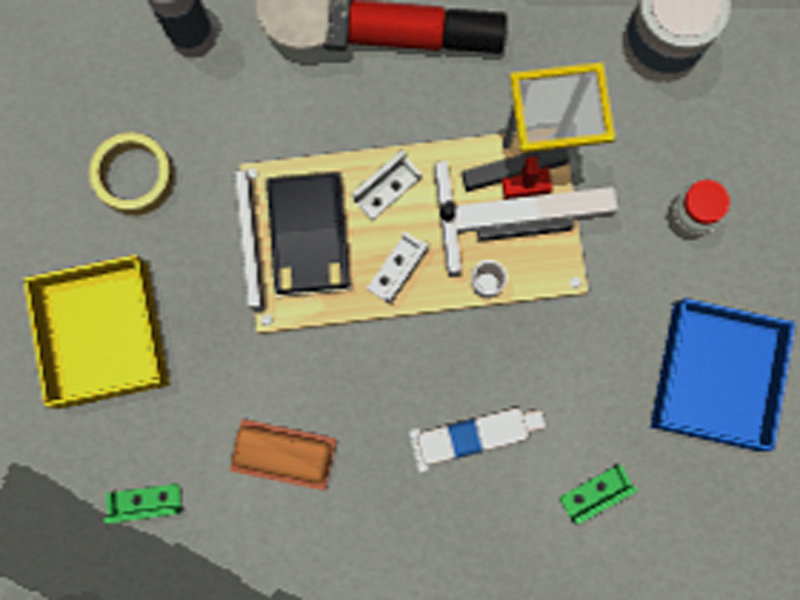

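View pics/v2.png

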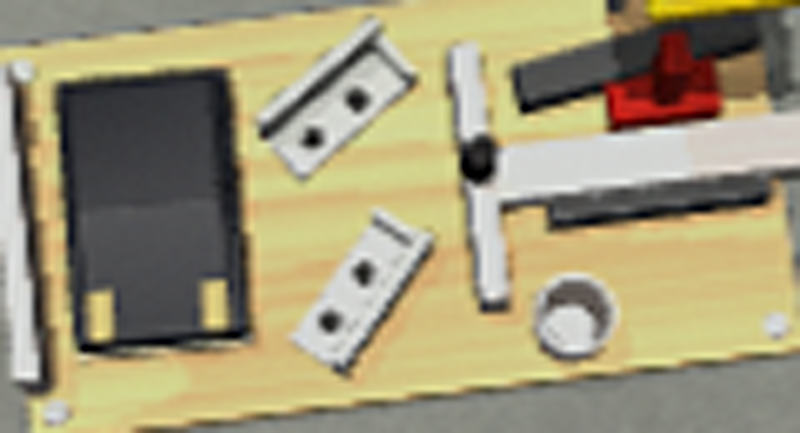

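```bash
python3 - <<'E'
from h import *
S={}
for c in ['top','scene']:
    z=np.load(c+'0.npz'); m={k:z[k] for k in('camera_matrix','R','t')}; S[c]=(z['p'],z['d'],m,cloud(z['d'],m))
def rect(P):
    (cx,cy),(a,b),an=cv2.minAreaRect((P[:,:2]*1000).astype(np.float32)); return np.round([cx,cy,a,b,an],1)
for c in S:
    p,d,m,P=S[c]; ok=d>0
    def sel(x0,x1,y0,y1,z0,z1): 
        k=ok&(P[...,0]>x0)&(P[...,0]<x1)&(P[...,1]>y0)&(P[...,1]<y1)&(P[...,2]>z0)&(P[...,2]<z1); return P[k]
    B=sel(.42,.78,-.28,.26,.010,.019); print(c,'bed',len(B),rect(B),np.median(B[:,2]))
    for n,(x,y) in dict(L=(.67,.034),R=(.565,.018)).items():
        w_=.05
        for a,b in((.044,.062),(.018,.027)):
            Q=sel(x-w_,x+w_,y-.05,y+.043,a,b)
            print(n,a,len(Q),rect(Q) if len(Q)>4 else '', Q.mean(0).round(4) if len(Q) else '')
    Q=sel(.55,.69,-.12,.02,.049,.065); print('jaw',len(Q),rect(Q))
    Q=sel(.6,.65,-.08,.0,.085,.11); print('post',Q.mean(0).round(4))
    for n,x,y in(('Y',.484,.39),('B',.434,-.384)):
        Q=sel(x-.13,x+.13,y-.12,y+.12,.04,.065); print(n,rect(Q))
    Q=sel(.5,.7,.08,.19,.03,.067);print('cowl',rect(Q))
print(eyes.camera_model('wrist')['camera_matrix'])
s=sensors.observe(); print(s['ee_pos'],np.round(s['tcp_rot'],3)); m=eyes.camera_model('wrist'); print('cam in tool',np.array(s['tcp_rot']).T@(w(m,[0,0,0])-s['ee_pos']), (np.array(m['R'])@np.array(s['tcp_rot'])).round(2))
E
```

```text
top bed 3245 [597.   -3.6 269.4 420.4   7.6] 0.015357175383754763
L 0.044 65 [679.8  42.2   8.8  82.7  42.2] [0.6784 0.0425 0.0531]
L 0.018 224 [670.7  32.   87.5  98.   87.5] [0.6686 0.0304 0.0213]
R 0.044 60 [557.6   6.6   8.3  83.3  56.3] [0.5579 0.006  0.0531]
R 0.018 221 [565.   15.9  95.3  90.1   0.7] [0.5648 0.0224 0.0209]
jaw 206 [619.3 -51.5 128.4 139.   89.2]
post [ 0.6246 -0.0439  0.0992]
Y [481.6 386.4 160.9 141.8  12.5]
B [ 434.7 -384.4  141.9  160.6   78.1]
cowl [596.2 136.5 170.3 110.7   1.6]
scene bed 5303 [617.8  -7.6 223.2 437.5   7.6] 0.015805992487984834
L 0.044 148 [677.4  43.5  10.6  82.1  43.3] [0.6786 0.0432 0.0518]
L 0.018 292 [671.1  30.3  96.   91.9   1.2] [0.6664 0.0301 0.021 ]
R 0.044 127 [555.1   8.1   9.8  83.2  57.1] [0.5562 0.0085 0.0522]
R 0.018 382 [565.   14.8  97.8  93.7   1.1] [0.5638 0.022  0.0213]
jaw 363 [620.3 -47.4 120.1 139.1  89.6]
post [ 0.6245 -0.0407  0.0977]
Y [477.9 388.2 163.2 141.7  12.4]
B [ 431.6 -381.4  144.8  161.6   78.5]
cowl [605.  135.4 149.5 105.6   2. ]
[[350.76281526   0.         318.78950412]
 [  0.         350.76281526 202.01538503]
 [  0.           0.           1.        ]]
[0.18336007 0.49195187 0.23128755] [[ 0.349  0.937  0.   ]
 [ 0.937 -0.349  0.   ]
 [ 0.     0.    -1.   ]]
cam in tool [-0.00037865 -0.08067314 -0.14304546] [[ 1.   -0.    0.  ]
 [ 0.    0.95 -0.31]
 [ 0.    0.31  0.95]]
```

```bash
cat >> h.py <<'E'
from scipy.spatial.transform import Rotation as Ro
def yaw(a,lean=0):  # tool down, x axis at world yaw a deg
    c,s=np.cos(np.radians(a)),np.sin(np.radians(a)); return np.array([[c,s,0],[s,-c,0],[0,0,-1]])
def plan(steps,R0=None,p0=None):
    """steps: (pos,R): turn first, then shift; prints total turn and shift in tool axes"""
    s=sensors.observe(); p=np.array(s['ee_pos']) if p0 is None else p0; R=np.array(s['tcp_rot']) if R0 is None else R0
    for q,Rn in steps:
        Rn=R if Rn is None else Rn
        rv=np.degrees(Ro.from_matrix(R.T@Rn).as_rotvec()); d=Rn.T@(np.array(q)-p)
        print('turn',rv.round(1),'n',int(np.ceil(abs(rv).max()/7)),'shift mm',(d*1000).round(1),'n30',int(np.ceil(np.linalg.norm(d)/.03)), 'per', (d*1000/np.ceil(np.linalg.norm(d)/.03)).round(2))
        p,R=np.array(q),Rn
def st():
    s=sensors.observe(); print('t',s['t'],'p',np.round(s['ee_pos'],4),'F',np.round(s['force'],1),'w',round(s['gripper_width'],4)); print(np.round(s['tcp_rot'],3)); print(np.round(s['joint_pos'],2))
E
python3 - <<'E'
from h import *
plan([((.679,.0427,.11),yaw(42.4)),((.679,.0427,.026),None)])
E
```

```text
turn [-0.  -0.  27.2] n 4 shift mm [ 63.1 666.  121.3] n30 23 per [ 2.74 28.95  5.27]
turn [0. 0. 0.] n 0 shift mm [ 0.  0. 84.] n30 3 per [ 0.  0. 28.]
```

Emit:
{"api": "drive_tool", "payload": {"delta_pos": [[0,0,0],[0,0,0],[0,0,0],[0,0,0],[0.003,0.025,0.004],[0.003,0.03,0.005],[0.003,0.03,0.005],[0.003,0.03,0.005],[0.003,0.03,0.005],[0.003,0.03,0.005],[0.003,0.03,0.005],[0.003,0.03,0.005],[0.003,0.03,0.005],[0.003,0.03,0.005],[0.003,0.03,0.005],[0.003,0.03,0.005],[0.003,0.03,0.005],[0.003,0.03,0.005],[0.003,0.03,0.005],[0.003,0.03,0.005]], "delta_rot": [[0,0,6.8],[0,0,6.8],[0,0,6.8],[0,0,6.8],[0,0,0],[0,0,0],[0,0,0],[0,0,0],[0,0,0],[0,0,0],[0,0,0],[0,0,0],[0,0,0],[0,0,0],[0,0,0],[0,0,0],[0,0,0],[0,0,0],[0,0,0],[0,0,0]], "jaw": [0.4,0.4,0.4,0.4,0.4,0.4,0.4,0.4,0.4,0.4,0.4,0.4,0.4,0.4,0.4,0.4,0.4,0.4,0.4,0.4], "grip_force": 40}}

```text
t: 2.62
ee_pos: [0.5399, 0.172, 0.1521]
tcp_rot: [[0.739, 0.674, 0.0], [0.674, -0.739, 0.0], [0.0, 0.0, -1.0]]
force: [0.4, 0.2, -1.1]
gripper_width: 0.0339
```

```bash
python3 - <<'E'
from h import *
st()
plan([((.679,.0427,.11),yaw(42.4)),((.679,.0427,.026),None)])
E
```

```text
t 2.6167 p [0.5399 0.172  0.1521] F [ 0.4  0.2 -1.1] w 0.0339
[[ 0.739  0.674  0.   ]
 [ 0.674 -0.739  0.   ]
 [ 0.     0.    -1.   ]]
[ 0.16  0.37 -0.11  1.09  0.    1.  ]
turn [ 0.  -0.  -0.1] n 1 shift mm [ 15.5 189.3  42.1] n30 7 per [ 2.21 27.04  6.01]
turn [0. 0. 0.] n 0 shift mm [ 0.  0. 84.] n30 3 per [ 0.  0. 28.]
```

Emit:
{"api": "drive_tool", "payload": {"delta_pos": [[0.002,0.027,0.006],[0.002,0.027,0.006],[0.002,0.027,0.006],[0.002,0.027,0.006],[0.002,0.027,0.006],[0.002,0.027,0.006],[0.0025,0.027,0.006],[0,0,0],[0,0,0]], "delta_rot": [[0,0,0],[0,0,0],[0,0,0],[0,0,0],[0,0,0],[0,0,0],[0,0,0],[0,0,0],[0,0,0]], "jaw": [0.4,0.4,0.4,0.4,0.4,0.4,0.4,0.4,0.4]}}

```text
t: 3.37
ee_pos: [0.6773, 0.0423, 0.1093]
tcp_rot: [[0.74, 0.673, -0.001], [0.673, -0.74, 0.0], [-0.001, -0.001, -1.0]]
force: [-0.4, 0.8, 0.5]
gripper_width: 0.0338
```

```bash
python3 - <<'E'
from h import *
plan([((.679,.0427,.026),yaw(42.4))])
p,d,m=snap('wrist','w1.png'); P=cloud(d,m)
k=(d>0)&(P[...,2]>.046)&(P[...,2]<.06)&(abs(P[...,0]-.679)<.05)&(abs(P[...,1]-.043)<.05)
Q=P[k]; print(k.sum(), cv2.minAreaRect((Q[:,:2]*1000).astype(np.float32)),Q.mean(0))
E
```

```text
turn [-0.   0.  -0.1] n 1 shift mm [ 1.5  0.9 83.3] n30 3 per [ 0.49  0.29 27.77]
2279 ((679.4341430664062, 62.8375244140625), (40.231143951416016, 110.84752655029297), 43.33192443847656) [0.66844205 0.0562816  0.05275282]
```

View pics/w1.png

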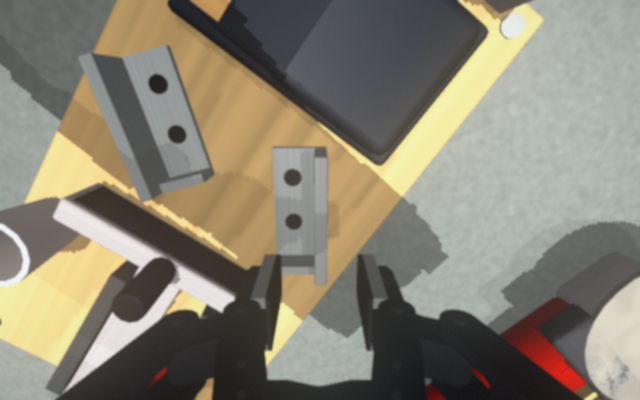

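```bash
python3 - <<'E'
from h import *
m=eyes.camera_model('wrist')
for X in [(.679,.0427,.053),(.679-.042*.674,.0427+.042*.738,.053),(.679+.042*.674,.0427-.042*.738,.053),(.6773,.0423,.1093)]: print(px(m,np.array(X)).round())
p,d,m=snap('wrist'); P=cloud(d,m)
for u,v in [(321,160),(321,215),(321,270),(290,200)]: print(P[v,u].round(4))
E
```

```text
[322. 228.]
[322. 161.]
[322. 288.]
[320. 273.]
[0.65   0.0735 0.0529]
[0.6726 0.0487 0.0537]
[0.6978 0.0212 0.0537]
[0.6572 0.0341 0.0226]
```

Emit:
{"api": "drive_tool", "payload": {"delta_pos": [[0.0005,-0.003,0.02],[0.0005,0,0.025],[0,0,0.025],[0,0,0.013],[0,0,0],[0,0,0],[0,0,0],[0,0,0],[0,0,0],[0,0,0],[0,0,-0.015],[0,0,-0.03],[0,0,-0.03],[0,0,-0.03]], "delta_rot": [[0,0,0],[0,0,0],[0,0,0],[0,0,0],[0,0,0],[0,0,0],[0,0,0],[0,0,0],[0,0,0],[0,0,0],[0,0,0],[0,0,0],[0,0,0],[0,0,0]], "jaw": [0.4,0.4,0.4,0.4,0,0,0,0,0,0,0,0,0,0], "grip_force": 60}}

```text
t: 4.63
ee_pos: [0.6754, 0.0462, 0.1338]
tcp_rot: [[0.739, 0.674, -0.0], [0.674, -0.739, 0.0], [-0.0, -0.0, -1.0]]
force: [1.0, 0.4, -0.9]
gripper_width: 0.0069
```

```bash
python3 - <<'E'
from h import *
# bin Y centre (.480,.387), bracket long axis along bin long: turn options
st()
y=12.5
for a in (y,y+180): print(a)
Y=np.array([.480,.387])
# bin long side (160) is at yaw 12.5 (x). flange long axis = tool y => tool x yaw 12.5+90
for a in (102.5,):
    tx=np.array([np.cos(np.radians(a)),np.sin(np.radians(a))]); c=Y+.007*tx
    plan([((c[0],c[1],.14),yaw(a)),((c[0],c[1],.024),None)])
E
```

```text
t 4.6333 p [0.6754 0.0462 0.1338] F [ 1.   0.4 -0.9] w 0.0069
[[ 0.739  0.674 -0.   ]
 [ 0.674 -0.739  0.   ]
 [-0.    -0.    -1.   ]]
[-0.05  0.56  0.18  1.18  0.    0.78]
12.5
192.5
turn [ -0.    0.  -60.1] n 9 shift mm [ 382.  -117.    -6.2] n30 14 per [27.28 -8.36 -0.44]
turn [0. 0. 0.] n 0 shift mm [  0.   0. 116.] n30 4 per [ 0.  0. 29.]
```

Emit:
{"api": "drive_tool", "payload": {"delta_pos": [[0.0055,-0.022,0],[0.0065,-0.027,0],[0.007,-0.028,0],[0.007,-0.028,0],[0.007,-0.028,0],[0.007,-0.028,0],[0.007,-0.028,0],[0.007,-0.028,0],[0.007,-0.028,0],[0.007,-0.028,0],[0.007,-0.028,0],[0.007,-0.028,0],[0.007,-0.028,0],[0.0065,-0.027,0],[0,0,0.02],[0,0,0.03],[0,0,0.03],[0,0,0.02],[0,0,0.008],[0,0,0]], "delta_rot": [[0,0,0],[0,0,0],[0,0,0],[0,0,0],[0,0,0],[0,0,0],[0,0,0],[0,0,0],[0,0,0],[0,0,0],[0,0,0],[0,0,0],[0,0,0],[0,0,0],[0,0,0],[0,0,0],[0,0,0],[0,0,0],[0,0,0],[0,0,0]], "jaw": [0,0,0,0,0,0,0,0,0,0,0,0,0,0,0,0,0,0,0,0]}}

```text
t: 6.3
ee_pos: [0.4867, 0.3938, 0.023]
tcp_rot: [[0.739, 0.674, -0.002], [0.674, -0.739, -0.001], [-0.003, -0.001, -1.0]]
force: [-0.5, -0.9, -2.7]
gripper_width: 0.0067
```

Emit:
{"api": "drive_tool", "payload": {"delta_pos": [[0,0,0.004],[0,0,0],[0,0,0],[0,0,0],[0,0,-0.01],[0,0,-0.025],[0,0,-0.03],[0,0,-0.03],[0,0,-0.02]], "delta_rot": [[0,0,0],[0,0,0],[0,0,0],[0,0,0],[0,0,0],[0,0,0],[0,0,0],[0,0,0],[0,0,0]], "jaw": [0,0,0.4,0.4,0.4,0.4,0.4,0.4,0.4]}}

```text
t: 7.05
ee_pos: [0.4881, 0.3947, 0.1395]
tcp_rot: [[0.739, 0.674, 0.003], [0.674, -0.739, 0.002], [0.003, 0.001, -1.0]]
force: [0.3, 0.1, 0.3]
gripper_width: 0.0341
```

```bash
python3 - <<'E'
from h import *
plan([((.557,.009,.10),yaw(56.7)),((.557,.009,.026),None)])
p,d,m=snap('wrist'); P=cloud(d,m)
k=(d>0)&(P[...,2]>.008)&(P[...,2]<.05)&(abs(P[...,0]-.48)<.055)&(abs(P[...,1]-.387)<.045)
print(k.sum(),P[k].mean(0),P[k].max(0))
E
```

```text
turn [  0.1  -0.2 -14.3] n 3 shift mm [-284.6  269.4   39.5] n30 14 per [-20.33  19.24   2.82]
turn [0. 0. 0.] n 0 shift mm [ 0.  0. 74.] n30 3 per [ 0.    0.   24.67]
5021 [0.48029259 0.38216353 0.02095864] [0.5209833  0.42412469 0.04558672]
```

Emit:
{"api": "drive_tool", "payload": {"delta_pos": [[0,0,0],[0,0,0],[0,0,0],[-0.02,0.019,0],[-0.02,0.019,0],[-0.0205,0.0195,0.003],[-0.0205,0.0195,0.003],[-0.0205,0.0195,0.003],[-0.0205,0.0195,0.003],[-0.0205,0.0195,0.003],[-0.0205,0.0195,0.003],[-0.0205,0.0195,0.003],[-0.0205,0.0195,0.003],[-0.0205,0.019,0.003],[-0.0205,0.019,0.003],[-0.0205,0.019,0.003],[-0.019,0.019,0.003],[0,0,0],[0,0,0]], "delta_rot": [[0,0,-4.8],[0,0,-4.8],[0,0,-4.7],[0,0,0],[0,0,0],[0,0,0],[0,0,0],[0,0,0],[0,0,0],[0,0,0],[0,0,0],[0,0,0],[0,0,0],[0,0,0],[0,0,0],[0,0,0],[0,0,0],[0,0,0],[0,0,0]], "jaw": [0.4,0.4,0.4,0.4,0.4,0.4,0.4,0.4,0.4,0.4,0.4,0.4,0.4,0.4,0.4,0.4,0.4,0.4,0.4]}}

```text
t: 8.68
ee_pos: [0.557, 0.0072, 0.0999]
tcp_rot: [[0.552, 0.834, 0.001], [0.834, -0.552, -0.0], [0.0, 0.001, -1.0]]
force: [-0.7, 0.8, 1.1]
gripper_width: 0.0343
```

```bash
python3 - <<'E'
from h import *
p,d,m=snap('wrist'); P=cloud(d,m); st()
T=np.array(sensors.observe()['tcp_rot'])
k=(d>0)&(P[...,2]>.046)&(P[...,2]<.058)&(abs(P[...,0]-.557)<.05)&(abs(P[...,1]-.008)<.05)
q=(P-np.array([.557,.009,.0]))@T; k&=(abs(q[...,0])<.012)
Q=P[k]; print(k.sum(), cv2.minAreaRect((Q[:,:2]*1000).astype(np.float32)),Q.mean(0))
plan([((.557,.009,.026),yaw(56.7))])
E
```

```text
t 8.7333 p [0.5568 0.0081 0.0999] F [ 0.6 -0.3 -0.5] w 0.0342
[[ 0.55   0.835  0.001]
 [ 0.835 -0.55   0.   ]
 [ 0.     0.    -1.   ]]
[-0.13  0.39 -0.23  0.95  0.    0.45]
1877 ((565.5211181640625, -0.5344047546386719), (11.756814002990723, 110.54115295410156), 53.70413589477539) [0.55282701 0.00836356 0.05337194]
turn [ 0.  -0.  -0.1] n 1 shift mm [ 0.8 -0.3 73.9] n30 3 per [ 0.28 -0.1  24.65]
```

Emit:
{"api": "drive_tool", "payload": {"delta_pos": [[0.001,0,0.02],[0,0,0.025],[0,0,0.02],[0,0,0.009],[0,0,0],[0,0,0],[0,0,0],[0,0,0],[0,0,0],[0,0,0],[0,0,-0.015],[0,0,-0.03],[0,0,-0.03],[0,0,-0.03],[0,0,-0.02]], "delta_rot": [[0,0,0],[0,0,0],[0,0,0],[0,0,0],[0,0,0],[0,0,0],[0,0,0],[0,0,0],[0,0,0],[0,0,0],[0,0,0],[0,0,0],[0,0,0],[0,0,0],[0,0,0]], "jaw": [0.4,0.4,0.4,0.4,0,0,0,0,0,0,0,0,0,0,0]}}

```text
t: 9.98
ee_pos: [0.5577, 0.009, 0.1534]
tcp_rot: [[0.55, 0.835, 0.003], [0.835, -0.55, -0.0], [0.001, 0.002, -1.0]]
force: [0.4, -0.7, -1.6]
gripper_width: 0.0071
```

```bash
python3 - <<'E'
from h import *
st()
a=56.7; tx=np.array([np.cos(np.radians(a)),np.sin(np.radians(a))]); c=np.array([.433,-.383])-.009*tx
plan([((*c,.15),None),((*c,.019),None)])
E
```

```text
t 9.9833 p [0.5577 0.009  0.1534] F [ 0.4 -0.7 -1.6] w 0.0071
[[ 0.55   0.835  0.003]
 [ 0.835 -0.55  -0.   ]
 [ 0.001  0.002 -1.   ]]
[-0.13  0.35 -0.13  1.08 -0.    0.45]
turn [0. 0. 0.] n 0 shift mm [-405.   111.3    3.2] n30 15 per [-27.     7.42   0.21]
turn [0. 0. 0.] n 0 shift mm [-1.00e-01 -3.00e-01  1.31e+02] n30 5 per [-0.03 -0.06 26.2 ]
```

Emit:
{"api": "drive_tool", "payload": {"delta_pos": [[-0.02,0.0055,0],[-0.025,0.007,0],[-0.0275,0.0075,0],[-0.0275,0.0075,0],[-0.0275,0.0075,0],[-0.028,0.0075,0],[-0.028,0.0075,0],[-0.028,0.0075,0],[-0.028,0.0075,0],[-0.028,0.0075,0],[-0.028,0.0075,0],[-0.028,0.0075,0],[-0.028,0.0075,0],[-0.028,0.0075,0],[-0.026,0.0075,0],[0,0,0.025],[0,0,0.03],[0,0,0.03],[0,0,0.03],[0,0,0.015]], "delta_rot": [[0,0,0],[0,0,0],[0,0,0],[0,0,0],[0,0,0],[0,0,0],[0,0,0],[0,0,0],[0,0,0],[0,0,0],[0,0,0],[0,0,0],[0,0,0],[0,0,0],[0,0,0],[0,0,0],[0,0,0],[0,0,0],[0,0,0],[0,0,0]], "jaw": [0,0,0,0,0,0,0,0,0,0,0,0,0,0,0,0,0,0,0,0]}}

```text
t: 11.65
ee_pos: [0.4252, -0.389, 0.0175]
tcp_rot: [[0.55, 0.835, -0.002], [0.835, -0.55, 0.002], [0.001, -0.003, -1.0]]
force: [0.0, 1.5, -2.5]
gripper_width: 0.0071
```

Emit:
{"api": "drive_tool", "payload": {"delta_pos": [[0,0,0.003],[0,0,0],[0,0,0],[0,0,0],[0,0,-0.01],[0,0,-0.025],[0,0,-0.03],[0,0,-0.03],[0,0,-0.03]], "delta_rot": [[0,0,0],[0,0,0],[0,0,0],[0,0,0],[0,0,0],[0,0,0],[0,0,0],[0,0,0],[0,0,0]], "jaw": [0,0,0.4,0.4,0.4,0.4,0.4,0.4,0.4]}}

```text
t: 12.4
ee_pos: [0.4262, -0.39, 0.145]
tcp_rot: [[0.55, 0.835, 0.001], [0.835, -0.55, -0.001], [-0.0, 0.001, -1.0]]
force: [0.5, -1.0, -0.3]
gripper_width: 0.0342
```

```bash
python3 - <<'E'
from h import *
st()
p,d,m=snap('wrist'); P=cloud(d,m)
k=(d>0)&(P[...,2]>.008)&(P[...,2]<.05)&(abs(P[...,0]-.433)<.045)&(abs(P[...,1]+.383)<.05)
print(k.sum(),P[k].mean(0),P[k].max(0))
p,d,m=snap('top','top1.png'); P=cloud(d,m)
for n in ['bar_grip','stop','wedge_tab']:
    for r in eyes.pinpoint('top',n)[:1]: print(n,round(r['p'],2),w(m,r['position']).round(4))
p,d,m=snap('scene','scene1.png')
for n in ['bar_grip','stop','wedge_tab','guard']:
    for r in eyes.pinpoint('scene',n)[:1]: print(n,round(r['p'],2),w(m,r['position']).round(4))
a=7.6
plan([((.6240,-.0425,.14),yaw(a)),((.6240,-.0425,.068),yaw(a))])
plan([((.6240,-.0425,.14),yaw(a+90)),((.6240,-.0425,.068),yaw(a+90))])
E
```

```text
t 12.4 p [ 0.4262 -0.39    0.145 ] F [ 0.5 -1.  -0.3] w 0.0342
[[ 0.55   0.835  0.001]
 [ 0.835 -0.55  -0.001]
 [-0.     0.001 -1.   ]]
[-0.88  0.39 -0.1   1.08 -0.   -0.3 ]
4902 [ 0.43217782 -0.3792155   0.02097659] [ 0.4768816  -0.33440222  0.04573727]
bar_grip 0.87 [ 0.6281 -0.044   0.0876]
stop 0.68 [0.592  0.1925 0.0448]
wedge_tab 0.53 [ 0.6807 -0.1419  0.0882]
bar_grip 0.58 [ 0.6221 -0.0449  0.0851]
stop 0.74 [0.5918 0.1913 0.045 ]
wedge_tab 0.68 [ 0.672  -0.1457  0.0804]
guard 0.63 [ 0.6194 -0.0354  0.0206]
turn [-0.1  0.  49.1] n 8 shift mm [ 242.2 -318.     1.6] n30 14 per [ 17.3  -22.72   0.11]
turn [0. 0. 0.] n 0 shift mm [ 0.  0. 72.] n30 3 per [ 0.  0. 24.]
turn [ -0.1  -0.1 -40.9] n 6 shift mm [318.  242.2   1.6] n30 14 per [22.72 17.3   0.11]
turn [0. 0. 0.] n 0 shift mm [ 0.  0. 72.] n30 3 per [ 0.  0. 24.]
```

Emit:
{"api": "drive_tool", "payload": {"delta_pos": [[0,0,0],[0,0,0],[0,0,0],[0,0,0],[0,0,0],[0,0,0],[0,0,0],[0,0,0],[0.008,-0.021,0],[0.01,-0.027,0],[0.01,-0.028,0],[0.01,-0.028,0],[0.01,-0.028,0],[0.01,-0.028,0],[0.01,-0.028,0],[0.01,-0.028,0],[0.01,-0.028,0],[0.01,-0.028,0],[0.01,-0.028,0],[0.01,-0.027,0]], "delta_rot": [[0,0,6.1],[0,0,6.1],[0,0,6.1],[0,0,6.1],[0,0,6.2],[0,0,6.2],[0,0,6.2],[0,0,6.1],[0,0,0],[0,0,0],[0,0,0],[0,0,0],[0,0,0],[0,0,0],[0,0,0],[0,0,0],[0,0,0],[0,0,0],[0,0,0],[0,0,0]], "jaw": [0.6,0.6,0.6,0.6,0.6,0.6,0.6,0.6,0.6,0.6,0.6,0.6,0.6,0.6,0.6,0.6,0.6,0.6,0.6,0.6]}}

```text
t: 14.57
ee_pos: [0.5001, -0.0488, 0.142]
tcp_rot: [[0.991, 0.132, -0.001], [0.132, -0.991, 0.0], [-0.001, -0.0, -1.0]]
force: [0.2, 0.3, -0.1]
gripper_width: 0.0514
```

```bash
python3 - <<'E'
from h import *
st()
plan([((.6245,-.0425,.14),yaw(7.6)),((.6245,-.0425,.070),None)])
p,d,m=snap('wrist'); P=cloud(d,m)
k=(d>0)&(P[...,2]>.09)&(P[...,2]<.108)&(abs(P[...,0]-.624)<.03)&(abs(P[...,1]+.043)<.03)
print(k.sum(),P[k].mean(0), P[k].min(0),P[k].max(0))
E
```

```text
t 14.5667 p [ 0.5001 -0.0488  0.142 ] F [ 0.2  0.3 -0.1] w 0.0514
[[ 0.991  0.132 -0.001]
 [ 0.132 -0.991  0.   ]
 [-0.001 -0.    -1.   ]]
[-0.26  0.27 -0.29  1.01  0.    1.18]
turn [-0.  0. -0.] n 1 shift mm [124.2  10.2   2. ] n30 5 per [24.84  2.04  0.39]
turn [0. 0. 0.] n 0 shift mm [ 0.  0. 70.] n30 3 per [ 0.    0.   23.33]
967 [ 0.62007214 -0.04158077  0.09851332] [ 0.61228468 -0.05169408  0.09001284] [ 0.63062031 -0.03385643  0.10215686]
```

Emit:
{"api": "drive_tool", "payload": {"delta_pos": [[0.02,0.002,0],[0.025,0.002,0],[0.026,0.002,0],[0.026,0.002,0],[0.026,0.002,0],[0,0,0.015],[0,0,0.025],[0,0,0.02],[0,0,0.012],[0,0,0],[0,0,0],[0,0,0],[0,0,0],[0,0,0],[0,0,0],[0,0,0]], "delta_rot": [[0,0,0],[0,0,0],[0,0,0],[0,0,0],[0,0,0],[0,0,0],[0,0,0],[0,0,0],[0,0,0],[0,0,0],[0,0,0],[0,0,0],[0,0,0],[0,0,0],[0,0,0],[0,0,0]], "jaw": [0.6,0.6,0.6,0.6,0.6,0.6,0.6,0.6,0.6,0.6,0,0,0,0,0,0], "grip_force": 80}}

```text
t: 15.95
ee_pos: [0.6238, -0.0443, 0.0716]
tcp_rot: [[0.991, 0.131, 0.001], [0.131, -0.991, -0.001], [0.001, 0.001, -1.0]]
force: [-3.4, -0.5, 5.5]
gripper_width: 0.0159
```

Emit:
{"api": "drive_tool", "payload": {"delta_pos": [[0,-0.004,0],[0,-0.008,0],[0,-0.01,0],[0,-0.01,0],[0,-0.01,0],[0,-0.01,0],[0,-0.01,0],[0,-0.01,0],[0,-0.01,0],[0,-0.01,0],[0,-0.008,0],[0,-0.004,0],[0,0,0]], "delta_rot": [[0,0,0],[0,0,0],[0,0,0],[0,0,0],[0,0,0],[0,0,0],[0,0,0],[0,0,0],[0,0,0],[0,0,0],[0,0,0],[0,0,0],[0,0,0]], "jaw": [0,0,0,0,0,0,0,0,0,0,0,0,0]}}

```text
t: 17.03
ee_pos: [0.61, 0.0598, 0.0716]
tcp_rot: [[0.991, 0.132, 0.001], [0.132, -0.991, 0.0], [0.001, 0.0, -1.0]]
force: [-3.1, 3.1, 6.7]
gripper_width: 0.0155
```

Emit:
{"api": "drive_tool", "payload": {"delta_pos": [[0,-0.003,0],[0,-0.003,0],[0,-0.003,0],[0,-0.003,0],[0,-0.003,0],[0,-0.003,0]], "delta_rot": [[0,0,0],[0,0,0],[0,0,0],[0,0,0],[0,0,0],[0,0,0]], "jaw": [0,0,0,0,0,0]}}

```text
t: 17.53
ee_pos: [0.6078, 0.0763, 0.0716]
tcp_rot: [[0.991, 0.131, 0.002], [0.131, -0.991, -0.001], [0.001, 0.002, -1.0]]
force: [-1.3, -5.8, 6.6]
gripper_width: 0.0157
```

Emit:
{"api": "drive_tool", "payload": {"delta_pos": [[0,-0.002,0],[0,-0.002,0],[0,-0.002,0],[0,-0.002,0]], "delta_rot": [[0,0,0],[0,0,0],[0,0,0],[0,0,0]], "jaw": [0,0,0,0]}}

```text
t: 17.87
ee_pos: [0.6068, 0.0841, 0.0716]
tcp_rot: [[0.991, 0.131, 0.002], [0.131, -0.991, -0.002], [0.001, 0.002, -1.0]]
force: [-3.0, -5.1, 5.4]
gripper_width: 0.0162
```

Emit:
{"api": "drive_tool", "payload": {"delta_pos": [[0,-0.001,0],[0,-0.001,0]], "delta_rot": [[0,0,0],[0,0,0]], "jaw": [0,0]}}

```text
t: 18.03
ee_pos: [0.6065, 0.0861, 0.0716]
tcp_rot: [[0.991, 0.131, 0.002], [0.131, -0.991, -0.002], [0.001, 0.002, -1.0]]
force: [-3.2, -5.0, 6.1]
gripper_width: 0.0158
```

Emit:
{"api": "drive_tool", "payload": {"delta_pos": [[0,-0.001,0],[0,-0.001,0]], "delta_rot": [[0,0,0],[0,0,0]], "jaw": [0,0]}}

```text
t: 18.2
ee_pos: [0.6062, 0.088, 0.0716]
tcp_rot: [[0.991, 0.131, 0.002], [0.131, -0.991, -0.002], [0.001, 0.002, -1.0]]
force: [-2.7, -5.6, 6.2]
gripper_width: 0.0159
```

Emit:
{"api": "drive_tool", "payload": {"delta_pos": [[0,-0.001,0],[0,0,0]], "delta_rot": [[0,0,0],[0,0,0]], "jaw": [0,0]}}

```text
t: 18.37
ee_pos: [0.6061, 0.0892, 0.0716]
tcp_rot: [[0.991, 0.131, 0.002], [0.131, -0.991, -0.001], [0.001, 0.001, -1.0]]
force: [-2.7, -4.6, 6.4]
gripper_width: 0.016
```

Still sliding at friction level; continue in small steps.

Emit:
{"api": "drive_tool", "payload": {"delta_pos": [[0,-0.001,0],[0,-0.001,0]], "delta_rot": [[0,0,0],[0,0,0]], "jaw": [0,0]}}

```text
t: 18.53
ee_pos: [0.6059, 0.0907, 0.0715]
tcp_rot: [[0.991, 0.131, 0.002], [0.131, -0.991, -0.002], [0.001, 0.002, -1.0]]
force: [-1.6, -14.8, 5.3]
gripper_width: 0.0159
```

Emit:
{"api": "drive_tool", "payload": {"delta_pos": [[0,-0.001,0],[0,0,0]], "delta_rot": [[0,0,0],[0,0,0]], "jaw": [0,0]}}

```text
t: 18.7
ee_pos: [0.6059, 0.0907, 0.0716]
tcp_rot: [[0.991, 0.13, 0.002], [0.13, -0.991, -0.004], [0.001, 0.005, -1.0]]
force: [-1.7, -15.4, 5.8]
gripper_width: 0.0158
```

Emit:
{"api": "drive_tool", "payload": {"delta_pos": [[0,-0.001,0],[0,0,0]], "delta_rot": [[0,0,0],[0,0,0]], "jaw": [0,0]}}

```text
t: 18.87
ee_pos: [0.6059, 0.0907, 0.0716]
tcp_rot: [[0.992, 0.13, 0.002], [0.13, -0.992, -0.006], [0.001, 0.007, -1.0]]
force: [-1.9, -23.2, 5.2]
gripper_width: 0.0161
```

```bash
python3 - <<'E'
from h import *
st()
p,d,m=snap('scene','scene2.png')
cv2.imwrite('pics/v4.png',cv2.resize(cv2.cvtColor(p[180:340,190:450],cv2.COLOR_RGB2BGR),(780,480),interpolation=cv2.INTER_CUBIC))
for n in ['bar_grip','stop','wedge_tab','cowl']:
    for r in eyes.pinpoint('scene',n)[:1]: print(n,round(r['p'],2),w(m,r['position']).round(4))
E
```

```text
t 18.8667 p [0.6059 0.0907 0.0716] F [ -1.9 -23.2   5.2] w 0.0161
[[ 0.992  0.13   0.002]
 [ 0.13  -0.992 -0.006]
 [ 0.001  0.007 -1.   ]]
[ 0.02  0.5  -0.13  0.95 -0.01  1.46]
bar_grip 0.58 [0.6067 0.0926 0.084 ]
stop 0.64 [0.5908 0.1918 0.0449]
wedge_tab 0.51 [ 0.6723 -0.1465  0.0827]
cowl 0.56 [0.5978 0.1479 0.0149]
```

View pics/v4.png

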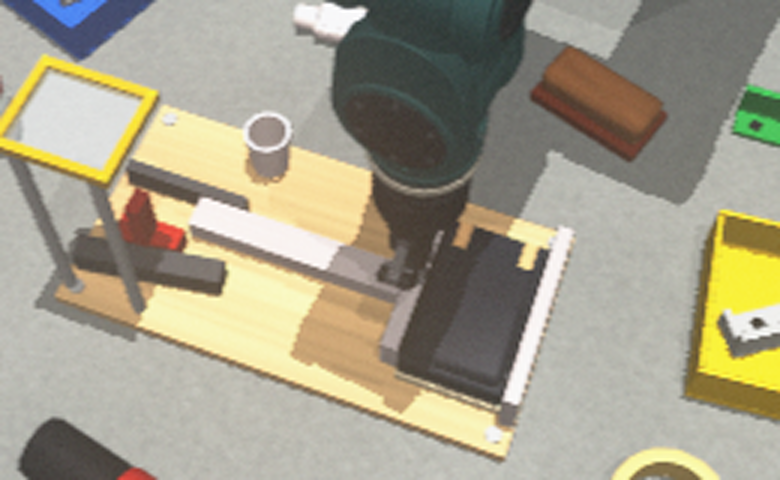

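Emit:
{"api": "drive_tool", "payload": {"delta_pos": [[0,0.001,0],[0,0,0],[0,0,0],[0,0,0],[0,0,0],[0,0,-0.015],[0,0,-0.03],[0,0,-0.035],[0,0,-0.035],[0,0,-0.035]], "delta_rot": [[0,0,0],[0,0,0],[0,0,0],[0,0,0],[0,0,0],[0,0,0],[0,0,0],[0,0,0],[0,0,0],[0,0,0]], "jaw": [0,0.5,0.5,0.5,0.5,0.5,0.5,0.5,0.5,0.5]}}

```text
t: 19.95
ee_pos: [0.6049, 0.0929, 0.2221]
tcp_rot: [[0.991, 0.132, 0.0], [0.132, -0.991, 0.0], [0.0, -0.0, -1.0]]
force: [1.3, 0.2, -0.2]
gripper_width: 0.0427
```

```bash
cat >> h.py <<'E'
O=np.array([.6173,.0043]); A=np.radians(7.6); EX=np.array([np.cos(A),np.sin(A),0]); EY=np.array([-np.sin(A),np.cos(A),0]); EZ=np.array([0,0,1.])
def J(x,y,z): return np.array([*O,0])+x*EX+y*EY+z*EZ
def inj(X): v=np.array(X)-np.array([*O,0]); return np.array([v@EX,v@EY,v[2]])
def lean(t):
    t=np.radians(t); return np.stack([EY,np.cos(t)*EX+np.sin(t)*EZ,np.sin(t)*EX-np.cos(t)*EZ],1)
E
python3 - <<'E'
from h import *
st()
p,d,m=snap('scene','scene3.png'); P=cloud(d,m)
r=eyes.pinpoint('scene','bar_grip')[0]; print('bar',inj(w(m,r['position'])).round(4))
print('tab',inj(w(m,eyes.pinpoint('scene','wedge_tab')[0]['position'])).round(4))
red=(p[...,0]>120)&(p[...,1]<60)&(p[...,2]<60)&(d>0)
q=P-np.array([*O,0]); q=np.stack([q@EX,q@EY,q[...,2]],-1)
k=red&(q[...,2]>.055)&(q[...,2]<.115)&(abs(q[...,0]-.04)<.04)&(abs(q[...,1]+.155)<.05); print('tab pts',k.sum(),q[k].min(0).round(4),q[k].max(0).round(4),q[k].mean(0).round(4))
k=(q[...,2]>.07)&(q[...,2]<.11)&(abs(q[...,0])<.02)&(abs(q[...,1]-.087)<.03)&(d>0); print('post',k.sum(),q[k].mean(0).round(4))
s=sensors.observe(); print(inj(s['ee_pos']).round(4))
plan([(J(-.11,-.02,.2),yaw(97.6)),(J(-.11,-.02,.2),lean(40)),(J(.05-.08*.643,-.155,.07+.08*.766),None),(J(.05,-.155,.07),None)])
E
```

```text
t 19.95 p [0.6049 0.0929 0.2221] F [ 1.3  0.2 -0.2] w 0.0427
[[ 0.991  0.132  0.   ]
 [ 0.132 -0.991  0.   ]
 [ 0.    -0.    -1.   ]]
[0.02 0.42 0.16 1.32 0.   1.46]Traceback (most recent call last):
  File "<stdin>", line 4, in <module>
IndexError: list index out of range
```

```bash
python3 - <<'E'
from h import *
p,d,m=snap('scene','scene4.png'); P=cloud(d,m)
for n in('bar_grip','wedge_tab'):
    for r in eyes.pinpoint('scene',n)[:1]: print(n,inj(w(m,r['position'])).round(4))
pi=p.astype(int); red=(pi[...,0]>90)&(pi[...,1]<.45*pi[...,0])&(pi[...,2]<.45*pi[...,0])&(d>0)
q=P-np.array([*O,0]); q=np.stack([q@EX,q@EY,q[...,2]],-1)
k=red&(q[...,2]>.055)&(q[...,2]<.115)&(abs(q[...,0]-.04)<.04)&(abs(q[...,1]+.155)<.05); print('tab pts',k.sum())
if k.sum(): print(q[k].min(0).round(4),q[k].max(0).round(4),q[k].mean(0).round(4))
k=(q[...,2]>.07)&(q[...,2]<.11)&(abs(q[...,0])<.02)&(abs(q[...,1]-.087)<.03)&(d>0); print('post',k.sum(),q[k].mean(0).round(4))
s=sensors.observe(); print(inj(s['ee_pos']).round(4))
plan([(J(-.11,-.02,.2),yaw(97.6)),(J(-.11,-.02,.2),lean(40)),(J(.05-.08*.643,-.155,.07+.08*.766),None),(J(.05,-.155,.07),None)])
E
```

```text
bar_grip [0.0014 0.0859 0.0842]
wedge_tab [ 0.0349 -0.1558  0.0806]
tab pts 1
[ 0.0291 -0.145   0.0561] [ 0.0291 -0.145   0.0561] [ 0.0291 -0.145   0.0561]
post 71 [0.0024 0.09   0.0925]
[-0.0003  0.0894  0.2198]
turn [ -0.   0. -90.] n 13 shift mm [-109.4 -109.7   19.8] n30 6 per [-18.23 -18.28   3.3 ]
turn [-40.   0.  -0.] n 6 shift mm [0. 0. 0.] n30 0 per [nan nan nan]
turn [0. 0. 0.] n 0 shift mm [-135.    39.   122.4] n30 7 per [-19.29   5.57  17.49]
turn [0. 0. 0.] n 0 shift mm [ 0.  0. 80.] n30 3 per [0.000e+00 1.000e-02 2.667e+01]h.py:23: RuntimeWarning: invalid value encountered in divide
  print('turn',rv.round(1),'n',int(np.ceil(abs(rv).max()/7)),'shift mm',(d*1000).round(1),'n30',int(np.ceil(np.linalg.norm(d)/.03)), 'per', (d*1000/np.ceil(np.linalg.norm(d)/.03)).round(2))
```

Emit:
{"api": "drive_tool", "payload": {"delta_pos": [[0,0,0],[0,0,0],[0,0,0],[0,0,0],[0,0,0],[0,0,0],[0,0,0],[0,0,0],[0,0,0],[0,0,0],[0,0,0],[0,0,0],[0,0,0],[-0.018,-0.018,0.003],[-0.018,-0.018,0.003],[-0.018,-0.018,0.003],[-0.018,-0.018,0.003],[-0.018,-0.019,0.003],[-0.019,-0.019,0.003]], "delta_rot": [[0,0,-7],[0,0,-7],[0,0,-7],[0,0,-7],[0,0,-7],[0,0,-7],[0,0,-7],[0,0,-7],[0,0,-7],[0,0,-7],[0,0,-7],[0,0,-7],[0,0,-6],[0,0,0],[0,0,0],[0,0,0],[0,0,0],[0,0,0],[0,0,0]], "jaw": [0.5,0.5,0.5,0.5,0.5,0.5,0.5,0.5,0.5,0.5,0.5,0.5,0.5,0.5,0.5,0.5,0.5,0.5,0.5]}}

```text
t: 21.78
ee_pos: [0.509, -0.0303, 0.2007]
tcp_rot: [[-0.132, 0.991, -0.002], [0.991, 0.132, 0.001], [0.001, -0.002, -1.0]]
force: [1.0, 0.5, 0.3]
gripper_width: 0.0426
```

Emit:
{"api": "drive_tool", "payload": {"delta_pos": [[0,0,0],[0,0,0],[0,0,0],[0,0,0],[0,0,0],[0,0,0],[0,0,0]], "delta_rot": [[-6,0,0],[-6,0,0],[-6,0,0],[-6,0,0],[-6,0,0],[-6,0,0],[-4,0,0]], "jaw": [0.5,0.5,0.5,0.5,0.5,0.5,0.5]}}

```text
t: 22.37
ee_pos: [0.5085, -0.0289, 0.2008]
tcp_rot: [[-0.132, 0.757, 0.64], [0.991, 0.1, 0.086], [0.001, 0.645, -0.764]]
force: [1.2, -0.4, -0.8]
gripper_width: 0.0427
```

```bash
python3 - <<'E'
from h import *
st()
s=sensors.observe(); print(inj(s['ee_pos']).round(4))
p,d,m=snap('wrist','w2.png')
for r in eyes.pinpoint('wrist','wedge_tab')[:2]: print(r['p'],inj(w(m,r['position'])).round(4))
plan([(J(.05-.08*.643,-.155,.07+.08*.766),lean(40)),(J(.05,-.155,.07),None)])
E
```

```text
t 22.3667 p [ 0.5085 -0.0289  0.2008] F [ 1.2 -0.4 -0.8] w 0.0427
[[-0.132  0.757  0.64 ]
 [ 0.991  0.1    0.086]
 [ 0.001  0.645 -0.764]]
[-0.41 -0.13 -0.84  0.23  0.34 -0.43]
[-0.1123 -0.0185  0.2008]
0.8 [ 0.0329 -0.1504  0.0849]
turn [-0.2 -0.  -0.2] n 1 shift mm [-136.5   42.   124.1] n30 7 per [-19.51   6.01  17.73]
turn [0. 0. 0.] n 0 shift mm [ 0.  0. 80.] n30 3 per [0.000e+00 1.000e-02 2.667e+01]
```

Emit:
{"api": "drive_tool", "payload": {"delta_pos": [[-0.017,0.005,0.016],[-0.02,0.006,0.018],[-0.02,0.006,0.018],[-0.02,0.006,0.018],[-0.02,0.006,0.018],[-0.02,0.006,0.018],[-0.017,0.006,0.016],[0,0,0]], "delta_rot": [[0,0,0],[0,0,0],[0,0,0],[0,0,0],[0,0,0],[0,0,0],[0,0,0],[0,0,0]], "jaw": [0.5,0.5,0.5,0.5,0.5,0.5,0.5,0.5]}}

```text
t: 23.13
ee_pos: [0.6399, -0.1509, 0.1328]
tcp_rot: [[-0.13, 0.762, 0.634], [0.991, 0.1, 0.084], [0.001, 0.64, -0.768]]
force: [-1.6, -0.4, 0.0]
gripper_width: 0.0424
```

```bash
python3 - <<'E'
from h import *
st()
s=sensors.observe(); print(inj(s['ee_pos']).round(4))
p,d,m=snap('wrist','w3.png'); P=cloud(d,m)
for r in eyes.pinpoint('wrist','wedge_tab')[:1]: print(r['p'],inj(w(m,r['position'])).round(4))
q=P-np.array([*O,0]); q=np.stack([q@EX,q@EY,q[...,2]],-1); pi=p.astype(int)
k=(pi[...,0]>1.8*pi[...,1])&(pi[...,0]>60)&(d>0)&(q[...,2]>.07)&(q[...,2]<.098)&(abs(q[...,0]-.035)<.03)&(abs(q[...,1]+.152)<.03)
print(k.sum(),np.percentile(q[k],[2,98],axis=0).round(4))
plan([(J(.05,-.155,.07),lean(40))])
E
```

```text
t 23.1333 p [ 0.6399 -0.1509  0.1328] F [-1.6 -0.4  0. ] w 0.0424
[[-0.13   0.762  0.634]
 [ 0.991  0.1    0.084]
 [ 0.001  0.64  -0.768]]
[-0.53  0.24 -0.66  0.1   0.4  -0.54]
[ 0.0019 -0.1568  0.1328]
0.9 [ 0.0316 -0.1518  0.086 ]
864 [[ 0.0238 -0.1588  0.0708]
 [ 0.0262 -0.1467  0.0975]]
turn [-0.2 -0.  -0.1] n 1 shift mm [-1.  -2.5 81. ] n30 3 per [-0.34 -0.83 27.  ]
```

View pics/w3.png

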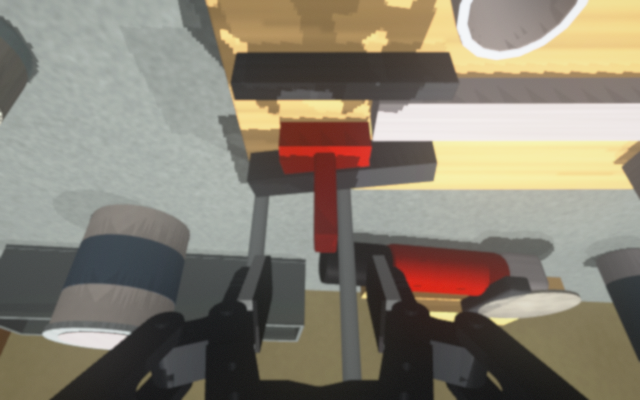

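Emit:
{"api": "drive_tool", "payload": {"delta_pos": [[0.003,-0.001,0.018],[0,-0.001,0.022],[0,0,0.022],[0,0,0.017],[0,0,0],[0,0,0],[0,0,0],[0,0,0],[0,0,0],[0,0,0]], "delta_rot": [[0,0,0],[0,0,0],[0,0,0],[0,0,0],[0,0,0],[0,0,0],[0,0,0],[0,0,0],[0,0,0],[0,0,0]], "jaw": [0.5,0.5,0.5,0.5,0,0,0,0,0,0], "grip_force": 60}}

```text
t: 24.07
ee_pos: [0.6847, -0.1384, 0.0736]
tcp_rot: [[-0.132, 0.76, 0.636], [0.991, 0.101, 0.085], [0.001, 0.642, -0.767]]
force: [6.1, 2.4, -10.8]
gripper_width: 0.0131
```

```bash
python3 - <<'E'
from h import *
st()
s=sensors.observe(); print(inj(s['ee_pos']).round(4))
E
```

```text
t 24.0667 p [ 0.6847 -0.1384  0.0736] F [  6.1   2.4 -10.8] w 0.0131
[[-0.132  0.76   0.636]
 [ 0.991  0.101  0.085]
 [ 0.001  0.642 -0.767]]
[-0.47  0.38 -0.67 -0.08  0.37 -0.48]
[ 0.0479 -0.1504  0.0736]
```

Emit:
{"api": "drive_tool", "payload": {"delta_pos": [[0.004,-0.0005,-0.0004],[0.006,-0.0007,-0.0006],[0.006,-0.0007,-0.0006],[0.006,-0.0007,-0.0006],[0.006,-0.0007,-0.0006],[0.004,-0.0005,-0.0004],[0,0,0]], "delta_rot": [[0,0,0],[0,0,0],[0,0,0],[0,0,0],[0,0,0],[0,0,0],[0,0,0]], "jaw": [0,0,0,0,0,0,0]}}

```text
t: 24.65
ee_pos: [0.6753, -0.1069, 0.0735]
tcp_rot: [[-0.132, 0.76, 0.636], [0.991, 0.101, 0.085], [0.001, 0.642, -0.767]]
force: [6.2, 3.6, -10.2]
gripper_width: 0.0131
```

Emit:
{"api": "drive_tool", "payload": {"delta_pos": [[0.001,-0.0001,-0.0001],[0.001,-0.0001,-0.0001],[0,0,0]], "delta_rot": [[0,0,0],[0,0,0],[0,0,0]], "jaw": [0,0,0]}}

```text
t: 24.9
ee_pos: [0.675, -0.1057, 0.0736]
tcp_rot: [[-0.131, 0.76, 0.636], [0.991, 0.1, 0.084], [0.0, 0.642, -0.767]]
force: [5.5, -0.1, -12.1]
gripper_width: 0.0134
```

```bash
python3 - <<'E'
from h import *
s=sensors.observe(); print(s['t'],inj(s['ee_pos']).round(4),np.array(s['force'])@EX,np.array(s['force'])@EY)
E
```

```text
24.9 [ 0.0426 -0.1166  0.0736] 5.410316595828081 -0.802768391990112
```

Emit:
{"api": "drive_tool", "payload": {"delta_pos": [[0.001,-0.0001,-0.0001],[0,0,0]], "delta_rot": [[0,0,0],[0,0,0]], "jaw": [0,0]}}

```text
t: 25.07
ee_pos: [0.6747, -0.1047, 0.0735]
tcp_rot: [[-0.131, 0.76, 0.636], [0.991, 0.1, 0.084], [0.0, 0.642, -0.767]]
force: [5.0, -0.5, -12.6]
gripper_width: 0.0135
```

Emit:
{"api": "drive_tool", "payload": {"delta_pos": [[0.001,-0.0001,-0.0001],[0,0,0]], "delta_rot": [[0,0,0],[0,0,0]], "jaw": [0,0]}}

```text
t: 25.23
ee_pos: [0.6744, -0.1038, 0.0736]
tcp_rot: [[-0.131, 0.76, 0.636], [0.991, 0.1, 0.084], [0.0, 0.642, -0.767]]
force: [5.8, -0.6, -11.8]
gripper_width: 0.0134
```

Emit:
{"api": "drive_tool", "payload": {"delta_pos": [[0.001,-0.0001,-0.0001],[0,0,0]], "delta_rot": [[0,0,0],[0,0,0]], "jaw": [0,0]}}

```text
t: 25.4
ee_pos: [0.6741, -0.1029, 0.0736]
tcp_rot: [[-0.131, 0.76, 0.636], [0.991, 0.1, 0.084], [0.0, 0.642, -0.767]]
force: [5.2, -0.3, -13.0]
gripper_width: 0.0131
```

Emit:
{"api": "drive_tool", "payload": {"delta_pos": [[0.001,-0.0001,-0.0001],[0,0,0]], "delta_rot": [[0,0,0],[0,0,0]], "jaw": [0,0]}}

```text
t: 25.57
ee_pos: [0.6739, -0.102, 0.0735]
tcp_rot: [[-0.131, 0.76, 0.636], [0.991, 0.1, 0.084], [-0.0, 0.642, -0.767]]
force: [6.9, -0.8, -12.9]
gripper_width: 0.0135
```

Emit:
{"api": "drive_tool", "payload": {"delta_pos": [[0.001,-0.0001,-0.0001],[0,0,0]], "delta_rot": [[0,0,0],[0,0,0]], "jaw": [0,0]}}

```text
t: 25.73
ee_pos: [0.6737, -0.1014, 0.0736]
tcp_rot: [[-0.13, 0.76, 0.636], [0.991, 0.1, 0.083], [-0.001, 0.642, -0.767]]
force: [8.5, -3.4, -15.2]
gripper_width: 0.0132
```

Emit:
{"api": "drive_tool", "payload": {"delta_pos": [[0.001,-0.0001,-0.0001],[0,0,0]], "delta_rot": [[0,0,0],[0,0,0]], "jaw": [0,0]}}

```text
t: 25.9
ee_pos: [0.6736, -0.1009, 0.0736]
tcp_rot: [[-0.13, 0.76, 0.637], [0.992, 0.1, 0.082], [-0.001, 0.642, -0.767]]
force: [9.7, -6.2, -17.1]
gripper_width: 0.0128
```

Emit:
{"api": "drive_tool", "payload": {"delta_pos": [[0.001,0,0],[0.001,0,0],[0,0,0]], "delta_rot": [[0,0,0],[0,0,0],[0,0,0]], "jaw": [0,0,0]}}

```text
t: 26.15
ee_pos: [0.6734, -0.0997, 0.0736]
tcp_rot: [[-0.128, 0.76, 0.637], [0.992, 0.1, 0.08], [-0.003, 0.642, -0.767]]
force: [9.0, -11.4, -17.2]
gripper_width: 0.0132
```

Emit:
{"api": "drive_tool", "payload": {"delta_pos": [[0.001,0,0],[0.001,0,0],[0,0,0]], "delta_rot": [[0,0,0],[0,0,0],[0,0,0]], "jaw": [0,0,0]}}

```text
t: 26.4
ee_pos: [0.6732, -0.0985, 0.0736]
tcp_rot: [[-0.127, 0.761, 0.637], [0.992, 0.1, 0.079], [-0.004, 0.641, -0.767]]
force: [9.0, -16.1, -17.8]
gripper_width: 0.0132
```

Emit:
{"api": "drive_tool", "payload": {"delta_pos": [[0.001,0,0],[0,0,0],[0,0,0]], "delta_rot": [[0,0,0],[0,0,0],[0,0,0]], "jaw": [0,0,0]}}

```text
t: 26.65
ee_pos: [0.6731, -0.098, 0.0736]
tcp_rot: [[-0.126, 0.761, 0.637], [0.992, 0.1, 0.078], [-0.004, 0.641, -0.767]]
force: [7.8, -17.9, -18.3]
gripper_width: 0.0129
```

Emit:
{"api": "drive_tool", "payload": {"delta_pos": [[0,0,0],[0,0,0],[0,0,0],[0,0,0],[0,0,-0.01],[0,0,-0.02],[0,0,-0.03],[0,0,-0.03],[0,0,-0.03],[0,0,0]], "delta_rot": [[0,0,0],[0,0,0],[0,0,0],[0,0,0],[0,0,0],[0,0,0],[0,0,0],[0,0,0],[0,0,0],[0,0,0]], "jaw": [0.4,0.4,0.4,0.4,0.4,0.4,0.4,0.4,0.4,0.4]}}

```text
t: 27.48
ee_pos: [0.5956, -0.1055, 0.1702]
tcp_rot: [[-0.131, 0.757, 0.641], [0.991, 0.102, 0.083], [-0.003, 0.646, -0.763]]
force: [2.3, -0.3, 1.9]
gripper_width: 0.0342
```

```bash
python3 - <<'E'
from h import *
st()
p,d,m=snap('wrist','w4.png'); P=cloud(d,m)
for r in eyes.pinpoint('wrist','wedge_tab')[:1]: print(r['p'],inj(w(m,r['position'])).round(4))
q=P-np.array([*O,0]); q=np.stack([q@EX,q@EY,q[...,2]],-1); pi=p.astype(int)
k=(pi[...,0]>1.8*pi[...,1])&(pi[...,0]>60)&(d>0)&(q[...,2]>.07)&(q[...,2]<.098)&(abs(q[...,0]-.03)<.03)&(abs(q[...,1]+.112)<.03)
print(k.sum(),np.percentile(q[k],[2,98],axis=0).round(4))
p,d,m=snap('scene','scene5.png')
for n in('bar_grip','cowl'):
    for r in eyes.pinpoint('scene',n)[:1]: print(n,inj(w(m,r['position'])).round(4))
cv2.imwrite('pics/v5.png',cv2.resize(cv2.cvtColor(p[150:350,190:490],cv2.COLOR_RGB2BGR),(780,520),interpolation=cv2.INTER_CUBIC))
E
```

```text
t 27.4833 p [ 0.5956 -0.1055  0.1702] F [ 2.3 -0.3  1.9] w 0.0342
[[-0.131  0.757  0.641]
 [ 0.991  0.102  0.083]
 [-0.003  0.646 -0.763]]
[-0.49  0.1  -0.72  0.15  0.38 -0.5 ]
0.67 [ 0.0243 -0.1063  0.0865]
505 [[ 0.017  -0.1145  0.0707]
 [ 0.0193 -0.1037  0.0976]]
bar_grip [0.0006 0.0865 0.0829]
cowl [0.0004 0.1441 0.0168]
```

View pics/v5.png

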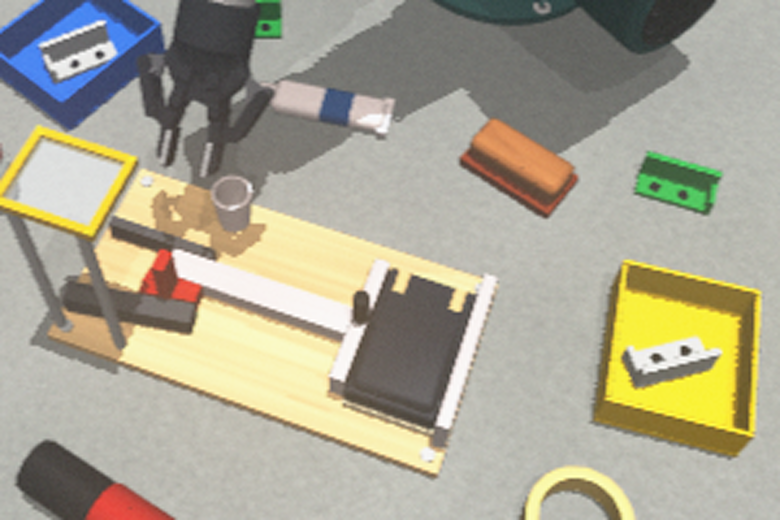

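Emit:
{"api": "drive_tool", "payload": {"delta_pos": [[0,0,-0.02],[0,0,-0.02],[0,0,0],[0,0,0],[0,0,0],[0,0,0],[0,0,0],[0,0,0],[0,0,0],[0,0,0]], "delta_rot": [[0,0,0],[0,0,0],[0,0,0],[0,0,0],[0,0,0],[0,0,0],[0,0,0],[0,0,0],[0,0,0],[0,0,0]], "jaw": [0.4,0.4,0.4,0.4,0.4,0.4,0.4,0.4,0.4,0.4]}}

```text
t: 28.57
ee_pos: [0.5717, -0.1085, 0.1958]
tcp_rot: [[-0.132, 0.76, 0.637], [0.991, 0.101, 0.085], [0.0, 0.643, -0.766]]
force: [0.3, -0.1, -0.3]
gripper_width: 0.0342
```

```bash
python3 - <<'E'
from h import *
p,d,m=snap('wrist','w5.png'); P=cloud(d,m)
q=P-np.array([*O,0]); q=np.stack([q@EX,q@EY,q[...,2]],-1); pi=p.astype(int)
k=(pi[...,0]>1.8*pi[...,1])&(pi[...,0]>60)&(d>0)&(q[...,2]>.07)&(q[...,2]<.098)&(abs(q[...,0]-.03)<.03)&(abs(q[...,1]+.112)<.03)
tab=np.percentile(q[k],[2,98],axis=0); print(k.sum(),tab.round(4))
p,d,m=snap('scene')
for n in('bar_grip','cowl'):
    for r in eyes.pinpoint('scene',n)[:1]: print(n,inj(w(m,r['position'])).round(4))
if -.118<tab[:,1].mean()<-.103: print(ticket.job_done(), sensors.observe()['t'])
E
```

```text
379 [[ 0.0169 -0.1143  0.0705]
 [ 0.0192 -0.1037  0.0976]]
bar_grip [ 0.0131 -0.1697  0.2447]
cowl [0.0008 0.1415 0.0158]
the job is handed in; nothing more can be done
the job is handed in; nothing more can be done
```

The job is done and handed in at about 28.7 s of the 72 s.

- **Brackets:** the left-hand bracket is in the yellow bin and the right-hand one in the blue bin. I told them apart by which side the flange is on, and left the green look-alikes alone. The last picture I viewed, before the final short retreat, shows both brackets lying in their bins.
- **Clamp:** I slid the bar until the cowl was held between jaw and stop, with about 23 N of push at contact. After I let go, the post stayed at jig y of about 0.087. The cowl then measured y of about 0.142 to 0.144, where 0.142 is expected against the stop.
- **Wedge:** I slid it to the jam and pushed on to about 19 N, then released it. It stayed put: the tab measured the same to within 0.2 mm one second apart, with the gripper clear.

Two checks did not agree:

- **Wedge position:** the tab stopped about 5 mm further along than the nominal y of -115 (it measured about -109). I put this down to the jam push and frame error.
- **Bar position:** in the last check the network placed the bar's grip point wrongly, at the guard. The bar's final position therefore rests on the reading one second earlier and on the cowl's unchanged position.

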